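# Stroke the bedside dimmer down to night light

### The job

Dim the bedside lamp for the night: set your fingertips on the dark curved touch strip at the dot beside the blue cap, coming down on the strip nowhere else, and stroke gently along the whole curve, over every dot, to the last dot beside the amber cap, without lifting off on the way. Keep the strip pushed down a little all the way, and finish while still holding your fingertips there, resting lightly on that last dot. Do not pick up or disturb anything that stands around it.

Things in the scene. Friction and masses are not known exactly. Their poses are not given: they have to be found in the camera images.
- console: Lamp dimmer: a white slab 150 (x) by 280 (y) mm, 18 mm high, fixed to the table. Origin: centre of its underside, z up. On it a raised dark rubbery touch strip, 18 mm wide, its top 14 mm above the slab, curved as an arc of 100 mm radius about x=+65, y=0 mm of this frame (bulging to -x), with seven white dots 10 mm across in a row along it.
- strip (a joint): How far the strip is pushed down (m): 0 at rest, 0.008 at its hard stop. It sinks level wherever pressed and springs back; it starts at 1.5 N, 4 N gives 4 mm, 6 N 8 mm. A touch counts from 0.5 mm (rest at the end 1 to 7 mm down), over a dot while the TCP (upright tool) is within 15 mm of it horizontally. Simplest with the gripper shut, pointing down.
- dot0 (a point): White dot number 0 in the row on top of the dark strip (dot0 at the console's own -y end, dot6 at its +y end). The point is the dot's centre on the strip's top face, 32 mm above the table when nothing presses on it; it sinks with the strip. Dots are 31 mm apart along the arc; dot0 and dot6 are the end dots, with 11 mm of strip before its rounded end starts.
- dot1 (a point): White dot number 1 in the row on top of the dark strip (dot0 at the console's own -y end, dot6 at its +y end). The point is the dot's centre on the strip's top face, 32 mm above the table when nothing presses on it; it sinks with the strip.
- dot2 (a point): White dot number 2 in the row on top of the dark strip (dot0 at the console's own -y end, dot6 at its +y end). The point is the dot's centre on the strip's top face, 32 mm above the table when nothing presses on it; it sinks with the strip.
- dot3 (a point): White dot number 3 in the row on top of the dark strip (dot0 at the console's own -y end, dot6 at its +y end). The point is the dot's centre on the strip's top face, 32 mm above the table when nothing presses on it; it sinks with the strip.
- dot4 (a point): White dot number 4 in the row on top of the dark strip (dot0 at the console's own -y end, dot6 at its +y end). The point is the dot's centre on the strip's top face, 32 mm above the table when nothing presses on it; it sinks with the strip.
- dot5 (a point): White dot number 5 in the row on top of the dark strip (dot0 at the console's own -y end, dot6 at its +y end). The point is the dot's centre on the strip's top face, 32 mm above the table when nothing presses on it; it sinks with the strip.
- dot6 (a point): White dot number 6 in the row on top of the dark strip (dot0 at the console's own -y end, dot6 at its +y end). The point is the dot's centre on the strip's top face, 32 mm above the table when nothing presses on it; it sinks with the strip.
- cap_blue: Round blue cap, 28 mm across and 3 mm thick, fixed on the slab's top 41 mm from the centre of an end dot, just beyond that end of the strip (either end). The stroke begins at the dot nearest to it. Origin at the centre of its underside, 18 mm above the table.
- cap_amber: Round amber (orange-yellow) cap of the same size, beyond the other end of the strip. The stroke ends at the dot nearest to it. Origin at the centre of its underside.
- tin: Small closed brass-coloured balm tin with a bright lid, 34 mm across, 22 mm high, loose on the white slab inside the strip's curve, its top 40 mm above the table. To be left alone. Origin at the centre of its underside.
- plant: Green succulent in a white square pot 60 mm wide, about 100 mm high and 80 mm across the leaves, loose on the table beyond the console. To be left alone. Origin at the centre of its underside.
- mug: Blue mug, 76 mm across, 85 mm high, handle on its +y side, loose on the table beyond the console. To be left alone. Origin at the centre of its underside.
- glasses_case: Brown glasses case, 60 x 155 mm, 34 mm high, long along its y, loose on the table on the robot's side of the console. To be left alone. Origin at the centre of its underside.
- remote: Black remote control, 130 (x) by 40 mm, 18 mm high, loose on the table on the robot's side of the console. To be left alone. Origin at the centre of its underside.
- clock: White alarm clock with a black face and orange bar on top, 45 x 100 mm, 80 mm high, loose at the left. To be left alone. Origin at the centre of its underside.
- book: Blue book lying flat, 190 x 125 mm, 27 mm high, loose at the right. To be left alone. Origin at the centre of its underside.

How it is judged:
On the way, in this order (a step that is already met when the one before it is completed fails the run):
1. the fingertips press the strip down at the first dot, beside the blue cap (((horizontal distance between cap_blue and dot0 below 0.06 m and horizontal distance between the grasp point and dot0 below 0.015 m) or (horizontal distance between cap_blue and dot6 below 0.06 m and horizontal distance between the grasp point and dot6 below 0.015 m)) and value of joint strip above 0.0005 m and contact force between the fingers and console above 0.2 N), for 0.05 s.
2. the fingertips press the strip down at the second dot (((horizontal distance between cap_blue and dot0 below 0.06 m and horizontal distance between the grasp point and dot1 below 0.015 m) or (horizontal distance between cap_blue and dot6 below 0.06 m and horizontal distance between the grasp point and dot5 below 0.015 m)) and value of joint strip above 0.0005 m and contact force between the fingers and console above 0.2 N), for 0.05 s.
3. the fingertips press the strip down at the third dot (((horizontal distance between cap_blue and dot0 below 0.06 m and horizontal distance between the grasp point and dot2 below 0.015 m) or (horizontal distance between cap_blue and dot6 below 0.06 m and horizontal distance between the grasp point and dot4 below 0.015 m)) and value of joint strip above 0.0005 m and contact force between the fingers and console above 0.2 N), for 0.05 s.
4. the fingertips press the strip down at the middle dot (((horizontal distance between cap_blue and dot0 below 0.06 m and horizontal distance between the grasp point and dot3 below 0.015 m) or (horizontal distance between cap_blue and dot6 below 0.06 m and horizontal distance between the grasp point and dot3 below 0.015 m)) and value of joint strip above 0.0005 m and contact force between the fingers and console above 0.2 N), for 0.05 s.
5. the fingertips press the strip down at the fifth dot (((horizontal distance between cap_blue and dot0 below 0.06 m and horizontal distance between the grasp point and dot4 below 0.015 m) or (horizontal distance between cap_blue and dot6 below 0.06 m and horizontal distance between the grasp point and dot2 below 0.015 m)) and value of joint strip above 0.0005 m and contact force between the fingers and console above 0.2 N), for 0.05 s.
6. the fingertips press the strip down at the sixth dot (((horizontal distance between cap_blue and dot0 below 0.06 m and horizontal distance between the grasp point and dot5 below 0.015 m) or (horizontal distance between cap_blue and dot6 below 0.06 m and horizontal distance between the grasp point and dot1 below 0.015 m)) and value of joint strip above 0.0005 m and contact force between the fingers and console above 0.2 N), for 0.05 s.
7. the fingertips press the strip down at the last dot, beside the amber cap (((horizontal distance between cap_blue and dot0 below 0.06 m and horizontal distance between the grasp point and dot6 below 0.015 m) or (horizontal distance between cap_blue and dot6 below 0.06 m and horizontal distance between the grasp point and dot0 below 0.015 m)) and value of joint strip above 0.0005 m and contact force between the fingers and console above 0.2 N), for 0.05 s.
At the end, for the whole second after the job is handed in: The fingertips still rest on the strip within 15 mm of the last dot, the one beside the amber cap, holding it between 0.8 and 7.8 mm down with less than 10 N; no bystander has moved 10 mm (all of step 7 and value of joint strip between 0.0008 and 0.0078 m and contact force between the fingers and console below 10 N and contact force between the arm and tin below 0.1 N and distance of each of tin, plant, mug, glasses_case, remote, clock, book from where it was at the start of the episode below 0.01 m); the arm keeps its last pose, push and grip.
It fails at once if the fingertips are lifted off, or hover low (TCP within 45 mm of the strip's top), over the dots between the two ends without touching the strip (value of joint strip below 0.0002 m and height (world z) of the grasp point below 0.077 m and (horizontal distance between the grasp point and dot1 below 0.015 m or horizontal distance between the grasp point and dot2 below 0.015 m or horizontal distance between the grasp point and dot3 below 0.015 m or horizontal distance between the grasp point and dot4 below 0.015 m or horizontal distance between the grasp point and dot5 below 0.015 m)).
It fails at once if the dimmer is pressed harder than 18 N (contact force between any of the fingers, the arm and console above 18 N).
It fails at once if something standing around is moved more than 10 mm, tipped or lifted (distance of any of tin, plant, mug, glasses_case, remote, clock, book from where it was at the start of the episode above 0.01 m or angle between any of tin, plant, mug, glasses_case, remote, clock, book's own z axis and vertical above 0.3 rad).
It also fails if it takes over 48 s, if anything falls off the work surface, if the arm or the gripper's body presses on something with over 40 N, if the wrist force passes 120 N, or if a joint passes its speed limit or range.

### The arm

A 6-joint arm with a two-finger parallel gripper is mounted at the origin on the work surface. World frame = base frame: x ahead of the robot, y to its left, z up, the work surface at z = 0. Lengths are in m, angles in rad, forces in N, time in s.
With the tool pointing down it reaches from about 0.35 to 0.8 m from the base axis. Payload 7.3 kg.
Tool frame: the origin (TCP) lies between the finger pads, 19 mm behind the fingertips; this is the grasp point; z points along the fingers, y is the line along which they close (so a half turn about z gives the same grasp; the last joint's range is limited). The gripper opens to 85 mm and grips with 20 to 120 N. Pads are 22 mm wide; open, the fingers measure 114 mm over their backs; the gripper's body (76 mm by 85 mm) begins 54 mm behind the grasp point. The pads swing forward as they close: fully open they stand 13 mm farther back than shut.
Start: joints at [1.007, 0.342, 1.524, -0, 1.275, -0.146], TCP at [0.213, 0.48, 0.25] pointing down, gripper open.
Joint ranges: [-2.53, 2.53], [-0.77, 2.02], [0.04, 2.7], [-1, 4.14], [0.28, 2.66], [-3.11, 3.11]. Speed limits (rad/s): [2.57, 2.57, 3.14, 3.14, 3.14, 3.14].

### API

Orientations are given as a rotation vector (axis times angle).
In Python, from cell import env, eyes gives the robot as it stands.
- The arm moves only by the shell command python3 -m handwheel 'ROWS' [FORCE]. ROWS is JSON, one flat list of numbers, 5 for each row, row after row: the opening, from 0 (shut) to 1 (fully open), then the shift along the tool's x, y, z in cm, then the turn about the tool's z in degrees. In form: [gripper, dx, dy, dz, yaw, gripper, dx, dy, dz, yaw, ...]. A call has 1 to 12 rows; each row shifts and turns the commanded pose from where the row before left it, along the tool's axes as they then stand; what a row does not reach is not made up. A row lasts 1/10 s, in which the tool goes at most 50 mm and 8.59 degrees, less where a joint would pass 70% of its speed; a pose out of reach is approached as far as the arm can. A call is refused whole if a number of a shift passes 5 or a number of a turn 8.59, either way. A call with a gripper value outside its range is refused whole. The fingers move at their own pace and stop on an object; FORCE is the grip in N (left out, the last holds). Time passes only in rows, so rows that do not move let the fingers close. It gives the time, the measured TCP pose, the force, the opening and the grip force at its end, in the units of the state.
- env.state(): the state, without advancing time (a new reading comes with each control period).
- eyes.get_image(name): name is "scene" or "top" or "wrist"; returns a dict with "color" (480x640x3 uint8, red, green, blue), "z_map" (480x640 float32, m along the optical axis (not along the pixel's ray), 0 where there is no reading), "fx", "fy", "cx", "cy" (pixels), "R" (3x3) and "t" (3): a world point X has camera coordinates R X + t; the wrist camera has in their place "mount" (4x4, takes a point from camera to tool coordinates, whose origin is the TCP and whose axes are the flange's). Camera axes: x right, y down, z forward; pixel columns grow to the right and rows downward; lengths in m; the calibration is good to about 2 mm. A picture is of the moment at which its call begins: read the wrist's pose just before it.
- env.finish_job(): hands the job in; it is judged then, once.
The state is a dict: "clock": time; "joint_pos": joint angles; "qvel": joint speeds; "joint_efforts": joint torques, N m; "eef_pos": TCP position; "tcp_rot": TCP orientation; "contact_force": force on the tool from outside, world axes, zero at the start; "moment": the same for the moment, N m; "gripper_width": opening from 0.0 (shut) to 1.0 (fully open); "grasp_force": force on a finger pad.
Only numpy, scipy, OpenCV 4.12 (cv2) and the standard library are available. Lean on these libraries where they do the work, as an engineer would, in place of code of your own. Each camera call takes 0.05 s, during which the arm holds its last target. There are 200 camera calls.

## Working session

There is one attempt and no reset: what is moved stays moved. The work goes in short steps, Python scripts to look and compute and a shell command to move; the robot and the scene stay as the last step left them, time stands still between calls to the robot, and variables do not carry over. Pictures are saved under pics/ and viewed, at most 10 in all, crops included, and the job is handed in when it is done.

```bash
mkdir -p pics; cat > h.py <<'E'
import numpy as np, cv2
from cell import env, eyes
def w(im,u,v,z=None):
    R=np.array(im["R"]);t=np.array(im["t"])
    d=np.array([(u-im["cx"])/im["fx"],(v-im["cy"])/im["fy"],1.])
    c=-R.T@t; r=R.T@d
    s=(z-c[2])/r[2] if z is not None else im["z_map"][int(v),int(u)]
    return c+s*r
E
python3 - <<'E'
from h import *
for n in ["top","scene"]:
    im=eyes.get_image(n); np.save("pics/"+n,im,allow_pickle=True)
    cv2.imwrite(f"pics/{n}.png",im["color"][:,:,::-1])
print(env.state())
E
```

```text
{'clock': 0.1, 'joint_pos': array([ 1.00702401e+00,  3.42663163e-01,  1.52490458e+00, -1.94659737e-06,
        1.27540123e+00, -1.46006147e-01]), 'qvel': array([ 0.0003538 , -0.00166806, -0.00258025,  0.00147205, -0.00028141,
        0.00091281]), 'joint_efforts': array([ 1.65252233e-03, -4.34447515e+01, -2.46491647e+01, -1.24220774e-04,
        4.63383039e-03, -1.48549486e-05]), 'eef_pos': array([0.21281084, 0.47957917, 0.24939609]), 'tcp_rot': array([-6.51364059e-01, -3.07283768e+00,  2.02791495e-03]), 'contact_force': array([-0.12764247,  0.06717704, -1.49800902]), 'moment': array([-0.00432945, -0.03898583, -0.01746417]), 'grasp_force': 0.0, 'gripper_width': 0.998337056150749}
```

View pics/top.png

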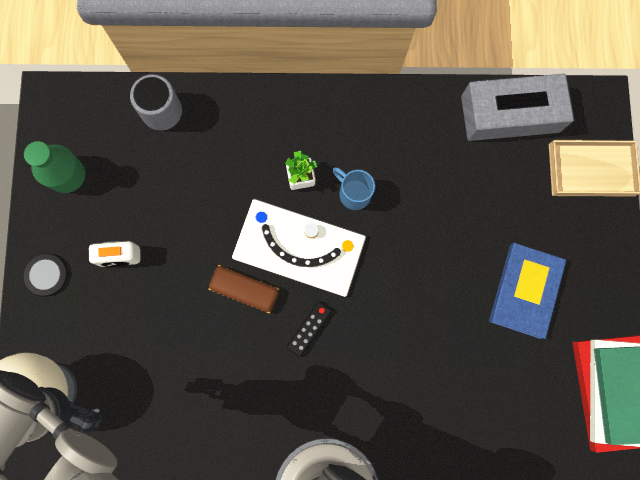

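View pics/scene.png

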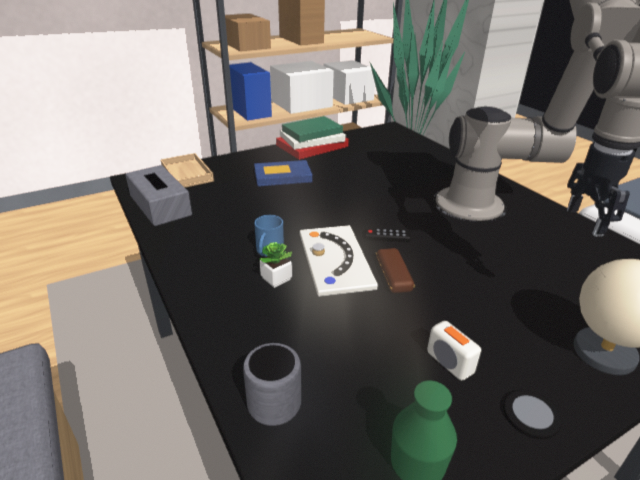

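The top view shows the blue cap at (262,217), the amber cap at (348,246), and the strip of dots between them bulging toward the robot. The tin is at (311,230). I'll enlarge this area.

```bash
python3 - <<'E'
from h import *
im=np.load("pics/top.npy",allow_pickle=True).item()
c=im["color"][205:275,250:365,::-1]
cv2.imwrite("pics/crop.png",cv2.resize(c,None,fx=6.5,fy=6.5,interpolation=cv2.INTER_CUBIC))
hsv=cv2.cvtColor(im["color"],cv2.COLOR_RGB2HSV)
for n,lo,hi in [("blue",(110,150,150),(125,255,255)),("amber",(15,180,180),(25,255,255))]:
    m=cv2.inRange(hsv,lo,hi)[205:275,250:365]; v,u=np.nonzero(m); print(n,u.mean()+250,v.mean()+205,len(u),w(im,u.mean()+250,v.mean()+205,.021))
g=cv2.cvtColor(im["color"],cv2.COLOR_RGB2GRAY)[205:275,250:365]
k,l,s,ce=cv2.connectedComponentsWithStats((g>110).astype(np.uint8))
for i in range(1,k):
    if s[i,4]<60: print(s[i,4],ce[i]+[250,205],w(im,*(ce[i]+[250,205]),.032))
E
```

```text
blue 261.01075268817203 216.8279569892473 93 [0.61610008 0.15440023 0.021     ]
amber 347.26881720430106 245.4516129032258 93 [ 0.54949176 -0.04659445  0.021     ]
19 [272.         243.78947368] [0.5507073 0.1272466 0.032    ]
18 [281.77777778 253.5       ] [0.52827255 0.10451612 0.032     ]
19 [293.78947368 259.63157895] [0.51423228 0.07686531 0.032     ]
18 [320.72222222 260.11111111] [0.51342953 0.01520221 0.032     ]
21 [307. 262.] [0.50891676 0.04660066 0.032     ]
```

View pics/crop.png

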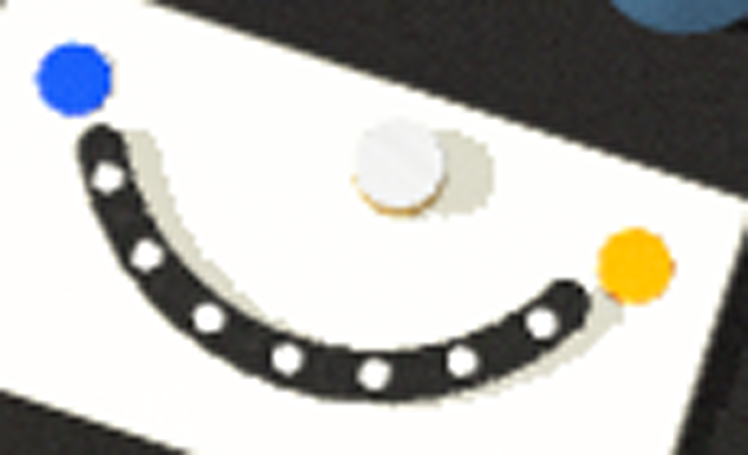

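```bash
cat >> h.py <<'E'
th=np.arange(-3,4)*.31
M=np.c_[.065-.1*np.cos(th),.1*np.sin(th)]
capd=.041/.1  # approx angular
E
python3 - <<'E'
from h import *
from scipy.optimize import least_squares
im=np.load("pics/top.npy",allow_pickle=True).item()
px=[(266.3,232.0),(272,243.8),(281.8,253.5),(293.8,259.6),(307,262),(320.7,260.1),(333.2,254.3)]
P=np.array([w(im,u,v,.032)[:2] for u,v in px])[::-1]  # dot0..dot6
def T(p): c,s=np.cos(p[2]),np.sin(p[2]); return M@np.array([[c,s],[-s,c]])+p[:2]
r=least_squares(lambda p:(T(p)-P).ravel(),[.55,.05,-.3]); D=T(r.x)
print(r.x, np.abs(r.fun).max()); print(D.round(4))
np.save("dots",D)
print(w(im,311,229,.04), im["z_map"][262,307], w(im,300,261)[2],w(im,293,290)[2],w(im,262,217)[2])
E
python3 -m handwheel '[0,0,0,0,-8, 0,0,0,0,-8, 0,0,0,0,-7.9]'
```

```text
[ 0.54751293  0.06579009 -0.3216615 ] 0.001504505847665441
[[ 0.5271 -0.0119]
 [ 0.5136  0.0158]
 [ 0.5092  0.0464]
 [ 0.5143  0.0769]
 [ 0.5285  0.1043]
 [ 0.5503  0.1261]
 [ 0.5778  0.1402]]
[0.58427787 0.03779608 0.04      ] 1.4191903 0.03645508922356444 -0.002493256255305276 0.020890584229037445
clock: 0.4
eef_pos: [0.2129, 0.4796, 0.2496]
tcp_rot: [0.008, -3.141, 0.001]
contact_force: [-0.7, 0.0, 0.1]
gripper_width: 0.513
grasp_force: 0.0
```

```bash
python3 -m handwheel '[0,-3,-2.8,0,0, 0,-3,-2.8,0,0, 0,-3,-2.8,0,0, 0,-3,-2.8,0,0, 0,-3,-2.8,0,0, 0,-3,-2.8,0,0, 0,-3,-2.8,0,0, 0,-3,-2.8,0,0, 0,-3,-2.8,0,0, 0,-3,-2.8,0,0, 0,-3,-2.8,0,0, 0,-3,-2.8,0,0]'; python3 -m handwheel '[0,0,0,0,0, 0,0,0,0,0, 0,0,0,0,0]'
python3 - <<'E'
from h import *
from scipy.spatial.transform import Rotation as Ro
s=env.state(); im=eyes.get_image("wrist"); cv2.imwrite("pics/wr.png",im["color"][:,:,::-1])
R=Ro.from_rotvec(s["tcp_rot"]).as_matrix(); D=np.load("dots.npy")
m=np.array(im["mount"])
for d in D:
    X=np.r_[R.T@(np.r_[d,.032]-s["eef_pos"]),1]; c=np.linalg.inv(m)@X
    print((im["fx"]*c[0]/c[2]+im["cx"]).round(1),(im["fy"]*c[1]/c[2]+im["cy"]).round(1))
print(s["eef_pos"],s["contact_force"])
E
```

```text
clock: 1.6
eef_pos: [0.5736, 0.1422, 0.2496]
tcp_rot: [-0.001, -3.141, -0.0]
contact_force: [0.3, 0.7, -0.5]
gripper_width: -0.002
grasp_force: 0.0
clock: 1.9
eef_pos: [0.572, 0.1443, 0.2497]
tcp_rot: [-0.0, -3.14, -0.0]
contact_force: [1.4, -0.3, 0.0]
gripper_width: -0.0
grasp_force: 0.0
165.9 167.5
192.6 153.4
223.6 148.7
255.3 154.1
283.9 168.9
306.3 191.1
320.5 217.8
[0.57197649 0.14428469 0.24971253] [ 1.35010934 -0.28556989  0.01208795]
```

View pics/wr.png

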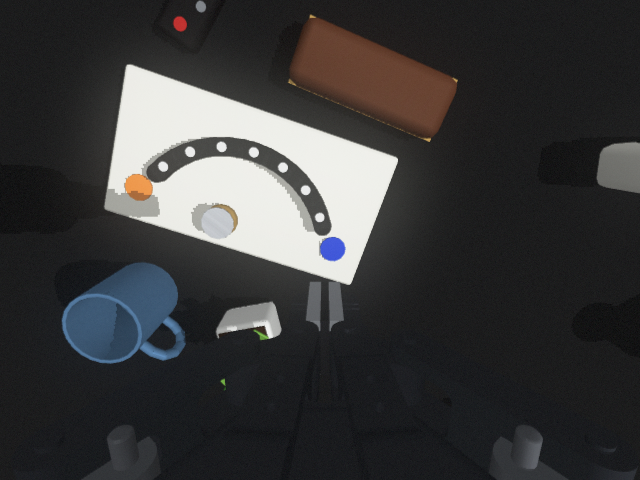

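The wrist view confirms the fit. The dot beside the blue cap is at (320,217), where (320,218) was predicted, and the one beside amber is at (163,167), where (166,167) was predicted. I'll descend over the blue-end dot.

```bash
python3 -m handwheel '[0,-0.6,-0.4,3,0, 0,0,0,4,0, 0,0,0,4,0, 0,0,0,4,0, 0,0,0,2.5,0, 0,0,0,1,0, 0,0,0,0,0, 0,0,0,0,0, 0,0,0,0,0]'; python3 -m handwheel '[0,0,0,0,0]'
```

```text
clock: 2.85
eef_pos: [0.5798, 0.14, 0.0669]
tcp_rot: [0.0, 3.138, 0.001]
contact_force: [-0.8, 0.2, -0.4]
gripper_width: 0.002
grasp_force: 0.0
clock: 2.95
eef_pos: [0.5796, 0.1398, 0.0666]
tcp_rot: [0.001, 3.139, 0.001]
contact_force: [-0.2, -0.0, -0.4]
gripper_width: -0.001
grasp_force: 0.0
```

```bash
python3 -m handwheel '[0,0.1,0,0.4,0, 0,0,0,0.4,0, 0,0,0,0.4,0, 0,0,0,0.2,0, 0,0,0,0,0, 0,0,0,0,0]'; python3 -m handwheel '[0,0,0,0.1,0, 0,0,0,0.1,0, 0,0,0,0,0, 0,0,0,0,0]';python3 -m handwheel '[0,0,0,0.1,0, 0,0,0,0.1,0, 0,0,0,0,0, 0,0,0,0,0]'
```

```text
clock: 3.55
eef_pos: [0.5778, 0.1396, 0.051]
tcp_rot: [-0.001, -3.141, -0.0]
contact_force: [-0.2, -0.0, -0.4]
gripper_width: -0.002
grasp_force: 0.0
clock: 3.95
eef_pos: [0.578, 0.1397, 0.0492]
tcp_rot: [0.001, 3.141, 0.0]
contact_force: [-0.5, 0.5, 2.8]
gripper_width: 0.0
grasp_force: 1.2
clock: 4.35
eef_pos: [0.5779, 0.1397, 0.0471]
tcp_rot: [0.001, 3.141, 0.0]
contact_force: [-1.2, -0.7, 4.0]
gripper_width: 0.001
grasp_force: 1.8
```

4 N of force means about 4 mm of press. I'll start the stroke, checking every two dots.

```bash
python3 -m handwheel '[0,0.46,-0.23,0,0, 0,0.46,-0.23,0,0, 0,0.46,-0.23,0,0, 0,0.46,-0.24,0,0, 0,0.46,-0.24,0,0, 0,0.46,-0.24,0,0, 0,0.36,-0.36,0,0, 0,0.36,-0.36,0,0, 0,0.36,-0.36,0,0, 0,0.36,-0.36,0,0, 0,0.37,-0.37,0,0, 0,0.37,-0.37,0,0]'; python3 -m handwheel '[0,0,0,0,0, 0,0,0,0,0]'
```

```text
clock: 5.55
eef_pos: [0.5281, 0.1034, 0.047]
tcp_rot: [0.001, 3.141, 0.0]
contact_force: [1.2, 1.0, 3.9]
gripper_width: -0.001
grasp_force: 1.8
clock: 5.75
eef_pos: [0.5276, 0.1032, 0.0468]
tcp_rot: [-0.001, -3.14, 0.001]
contact_force: [-0.8, -2.4, 4.2]
gripper_width: 0.0
grasp_force: 1.9
```

On track: dot4 is at (.5285, .1043).

```bash
python3 -m handwheel '[0,0.22,-0.44,0,0, 0,0.22,-0.44,0,0, 0,0.22,-0.44,0,0, 0,0.22,-0.44,0,0, 0,0.22,-0.44,0,0, 0,0.22,-0.44,0,0, 0,0.09,-0.51,0,0, 0,0.09,-0.51,0,0, 0,0.09,-0.51,0,0, 0,0.09,-0.51,0,0, 0,0.08,-0.51,0,0, 0,0.08,-0.51,0,0]'; python3 -m handwheel '[0,0,0,0,0]'
```

```text
clock: 6.95
eef_pos: [0.5098, 0.0463, 0.047]
tcp_rot: [-0.001, -3.141, -0.0]
contact_force: [0.1, 2.5, 3.4]
gripper_width: 0.004
grasp_force: 1.8
clock: 7.05
eef_pos: [0.5097, 0.0458, 0.047]
tcp_rot: [-0.002, -3.141, 0.001]
contact_force: [-0.3, -2.2, 3.5]
gripper_width: 0.0
grasp_force: 1.8
```

```bash
python3 -m handwheel '[0,-0.07,-0.5,0,0, 0,-0.07,-0.5,0,0, 0,-0.07,-0.5,0,0, 0,-0.07,-0.5,0,0, 0,-0.07,-0.5,0,0, 0,-0.07,-0.5,0,0, 0,-0.22,-0.46,0,0, 0,-0.22,-0.46,0,0, 0,-0.22,-0.46,0,0, 0,-0.22,-0.46,0,0, 0,-0.23,-0.46,0,0, 0,-0.23,-0.46,0,0]'; python3 -m handwheel '[0,0,0,0,0, 0,0,0,0,0, 0,0,0,0,0, 0,0,0,0,0, 0,0,0,0,0]'
python3 - <<'E'
from h import *
im=eyes.get_image("top"); cv2.imwrite("pics/top2.png",cv2.resize(im["color"][140:330,190:420,::-1],None,fx=3,fy=3,interpolation=cv2.INTER_CUBIC))
E
```

```text
clock: 8.25
eef_pos: [0.5277, -0.0112, 0.047]
tcp_rot: [-0.001, -3.142, -0.0]
contact_force: [-0.9, 2.0, 3.4]
gripper_width: -0.0
grasp_force: 1.8
clock: 8.75
eef_pos: [0.5278, -0.0109, 0.0472]
tcp_rot: [0.001, 3.141, -0.0]
contact_force: [1.3, -1.8, 3.3]
gripper_width: -0.002
grasp_force: 1.8
```

View pics/top2.png

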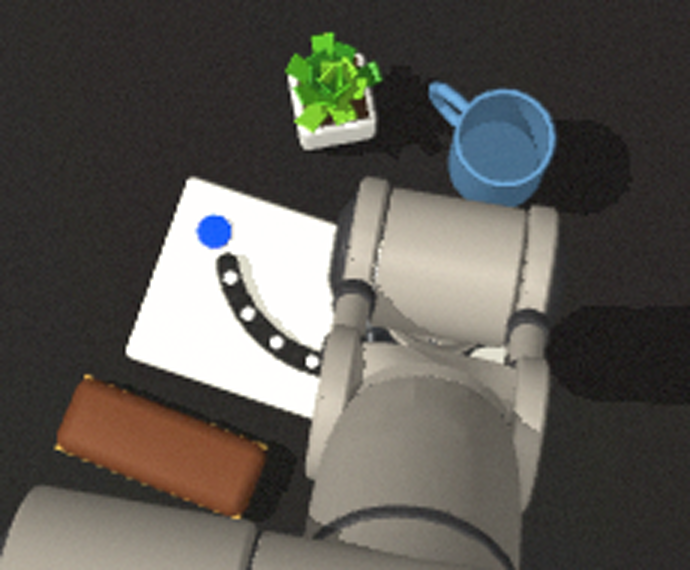

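The picture shows the plant, mug and glasses case where they were, with the arm hiding the amber end. The TCP is within 2 mm of the last dot, about 4 mm down at 3.3 N.

```bash
python3 -c "
from cell import env
print(env.finish_job())"
```

```text
the job is handed in; nothing more can be done
None
```

I stroked the strip from the dot beside the blue cap to the dot beside the amber cap without lifting. I handed the job in with the fingertips resting on that last dot, about 4 mm down at about 3.3 N. The plant, mug and glasses case looked unmoved, but the arm hid the tin and the final picture did not cover every other object; the hand-in gave no verdict.

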